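# Find the shaft's set-screw flat and hold the collar on it

## Robot

A 6-joint arm with a two-finger parallel gripper is mounted at the origin on the work surface; the furniture and walls round the work are solid. World frame = base frame: x ahead of the robot, y to its left, z up, the work surface at z = 0. Lengths are in m, angles in rad, forces in N, time in s.
With the tool pointing down it reaches from about 0.425 to 0.925 m from the base axis. Payload 12.5 kg.
Tool frame: the origin (TCP) lies between the finger pads; the fingertips stand 17 mm ahead of it and the grasp point (between the pads) lies 2 mm behind it; z points along the fingers, y is the line along which they close (so a half turn about z gives the same grasp; the last joint's range is limited). The gripper opens to 85 mm and grips with 20 to 120 N. Pads are 22 mm wide; open, the fingers measure 114 mm over their backs; the gripper's body (76 mm by 85 mm) begins 54 mm behind the grasp point. The pads swing forward as they close: fully open they stand 13 mm farther back than shut.
Start: joints at [-1.443, 0.491, 1.559, -0, 1.092, -0.106], TCP at [0.145, -0.608, 0.248] pointing down, gripper open.
Joint ranges: [-3.1, 3.1], [-0.84, 2.19], [0.05, 2.79], [-1.13, 4.28], [0.06, 2.93], [-2.69, 2.69]. Speed limits (rad/s): [2.22, 2.22, 2.79, 3.14, 3.14, 3.14].

## Interface

Orientations are given as [roll, pitch, yaw] about the fixed x, y, z axes, in that order (R = Rz(yaw) Ry(pitch) Rx(roll)).
In Python, from workcell import bot gives the robot as it stands.
- The arm moves only by the tool send_rows, never from a script. Its argument "motion" is a list of rows, each a list of 3 entries, a list of its own where there are three numbers: the shift along the tool's x, y, z in mm, then the turn about the tool's z in rad, then the finger opening in mm, from 0 to 85.4. In form: [[[tx, ty, tz], roll, grip], ...]. A call has 1 to 8 rows; each row shifts and turns the commanded pose from where the row before left it, along the tool's axes as they then stand; what a row does not reach is not made up. A row lasts 1/8 s, in which the tool goes at most 62.5 mm and 10.7 degrees, less where a joint would pass 70% of its speed; a pose out of reach is approached as far as the arm can. A call is refused whole if a number of a shift passes 62.5 or a number of a turn 0.188, either way. A call with a gripper value outside its range is refused whole. The fingers move at their own pace and stop on an object; "force" is the grip in N (left out, the last holds). Time passes only in rows, so rows that do not move let the fingers close. It gives the time, the measured TCP pose, the force, the opening and the grip force at its end, in the units of the state.
- bot.sense(): the state, without advancing time (a new reading comes with each control period).
- bot.camera(name): name is "scene" or "top" or "wrist"; returns a dict with "frame" (400x640x3 uint8, red, green, blue), "z_map" (400x640 float32, m along the optical axis (not along the pixel's ray), 0 where there is no reading), "vertical_fov" (degrees; the focal length in pixels is half the picture's height over the tangent of half this angle, whatever the lens; pixels are square), "cx", "cy" (the principal point, pixels), "k1" (the pictures are not rectified: a ray, as slopes to the right and down, at radius r is drawn at 1 + k1 r^2 times it, then the intrinsics apply), "rvec" (rotation vector, rad) and "tvec" (3), from world to camera coordinates, as OpenCV has them. Camera axes: x right, y down, z forward; pixel columns grow to the right and rows downward; lengths in m; the calibration is good to about 2 mm. A picture is of the moment at which its call begins.
- bot.close_job(): hands the job in; it is judged then, once.
Trained networks look in the newest picture that a camera, given by its name, has taken for a name from the list of things; names that differ only in an ending like _2 or _b are one class to them, and where a whole thing is asked for, a point or a joint stands for the part that bears it (a point fixed in the world has none). Each returns a list of dicts, best first, with "p" (0 to 1); they miss things now and then, are a little off and sometimes report something else, mostly with a low value. They report only what shows in the picture. A call takes as long as a camera call. They do not tell look-alikes from the thing itself.
- bot.search_frame(label, camera): "location" ([x, y, z] in m, in world coordinates, good to about 4 mm: the middle of the surface that is visible of it).
- bot.cut_out(label, camera): "region" (400x640 bool, what is visible of it).
The state is a dict: "time_s": time; "joint_positions": joint angles; "joint_vel": joint speeds; "joint_torque": joint torques, N m; "tcp_pos": TCP position; "tool_rot": TCP orientation; "contact_force": force on the tool from outside, world axes, zero at the start; "ft_torque": the same for the moment, N m; "gripper_width": opening from 0.0 (shut) to 1.0 (fully open); "grasp_force": force on a finger pad.
Only numpy, scipy, OpenCV 4.12 (cv2) and the standard library are available. Lean on these libraries where they do the work, as an engineer would, in place of code of your own. Each camera call takes 0.05 s, during which the arm holds its last target. There are 200 camera calls.

## Task

Get the grinder shaft on the service stand ready for its set screw: find the flat on the shaft (it is hard to see, but pinching fingers feel it) and turn the shaft until the flat faces the way the stand's pointer points. Slip the steel collar over the shaft with its set screw on that flat, above the pointer, and press it fully down against the springy washer. Finish while still holding the collar there (do not let go: the spring would lift it), leaving the vials and the pen where they are.

Things in the scene. Friction and masses are not known exactly. Their poses are not given: they have to be found in the camera images.
- stand: Fixed service stand: dark steel base plate 120x100x12 mm, on it a round grey bearing housing, 44 mm across at its top, 45 mm above the table. Origin on the shaft's upright axis at table height, z up. The stand's -x side is its front: there a pointer, a slim level nose, sticks out of the housing.
- pointer_tip (a point): Tip of the stand's pointer, 51 mm in front (stand's -x) of the shaft axis, 32 mm above the table. The flat and the set screw must face the way from the shaft axis to it.
- shaft_tip (a point): Centre of the top end of the upright steel shaft, on its axis, 100 mm above the table; fixed to the stand (does not turn with the shaft). Shaft: 24 mm in diameter, 2 mm bevel at the tip, turns about its axis against a stiff drag of about 0.12 N m and stays where it is left. Stops let its flat turn only from 0.35 rad clockwise (from above) of the pointer to 2.2 rad counterclockwise.
- shaft_pinch (a point): Point on the shaft's axis 80 mm above the table, amid the part free to pinch (57 to 100 mm); does not turn with the shaft. The flat is 4 mm deep, 8 mm from the axis, down the whole visible shaft. Width pinched: 24 mm on the round, 20 mm square on the flat, 12 + 12 cos(0.84 - e) mm at e < 0.84 rad off it. At the start the flat looks 0.4 to 1.6 rad counterclockwise of the pointer.
- washer (a joint): Springy washer, 40 mm across, lying on the housing round the shaft. How far it is pressed down, in m: 0 free (its top 56 mm above the table), 0.007 fully down (top at 49 mm). It pushes up with about 4 N at first, 10 N when fully down.
- collar: Loose steel collar (about 0.2 kg), a ring 28 mm high, 46 mm across, standing right way up, with two wrench flats 40 mm apart on its +y and -y sides to grip. Origin at the centre of its underside, z up. Through bore D-shaped, bevelled below: 26.6 mm across, flat 9.3 mm from the axis on its -x side. Goes on only with its flat over the shaft's flat (within 0.15 rad).
- set_screw (a point): Head of the set screw, a 9 mm dark stub on the collar's -x side, over the flat of the bore: 25 mm from the collar's axis and 14 mm above its underside.
- vial_1: Small aroma vial with a black cap, 21 mm across, 40 mm high, a bystander nearer the robot than the stand. Origin at the centre of its underside.
- vial_2: Second such aroma vial, a bystander beyond the collar, farther from the robot. Origin at the centre of its underside.
- pen: Click pen, 132 mm long, lying on the table, a bystander nearer the robot than the collar. Origin at its middle, on the table.
Not all that is in view belongs to the job. Of the things that look like the collar, the middle-sized one is meant.

How it is judged:
At the end, for the whole second after the job is handed in: Collar on the shaft, upright within 0.12 rad, axes within 4 mm, underside under 51.5 mm above the table (2.5 mm from fully down), set screw within 7.5 mm sideways of the pointer direction (about 17 degrees), at rest, fingers still holding it with 2 N or more (z of collar in the frame of stand between 0.045 and 0.0515 m and horizontal distance between collar and stand below 0.004 m and angle between collar's own z axis and vertical below 0.12 rad and x of set_screw in the frame of stand below -0.018 m and y of set_screw in the frame of stand between -0.0075 and 0.0075 m and linear speed of collar below 0.02 m/s and contact force between the fingers and collar above 2 N); the arm keeps its last pose, push and grip.
It fails at once if a vial is moved more than 30 mm (distance of any of vial_1, vial_2 from where it was at the start of the episode above 0.03 m).
It fails at once if a vial is knocked over (angle between any of vial_1, vial_2's own z axis and vertical above 0.5 rad).
It fails at once if the pen is moved more than 30 mm (distance of pen from where it was at the start of the episode above 0.03 m).
It also fails if it takes over 72 s, if anything falls off the work surface, if the arm or the gripper's body presses on something with over 40 N, if the wrist force passes 120 N, or if a joint passes its speed limit or range.

## Working session

There is one attempt and no reset: what is moved stays moved. The work goes in short steps, Python scripts to look and compute and a tool call to move; the robot and the scene stay as the last step left them, time stands still between calls to the robot, and variables do not carry over. Pictures are saved under pics/ and viewed, at most 10 in all, crops included, and the job is handed in when it is done.

Besides the shell and the picture viewer there is one more tool, called after "Emit:" as name(argument=value, ...) on one line, values as JSON. send_rows: Moves the arm, as the interface text tells. Its arguments: {"type":"object","properties":{"motion":{"type":"array"},"force":{"type":"number"}},"required":["motion"]}

```bash
mkdir -p pics
cat > h.py <<'E'
import numpy as np, cv2
from workcell import bot
def cam(n):
    c=bot.camera(n); R=cv2.Rodrigues(np.array(c['rvec'],float))[0]; t=np.array(c['tvec'],float).ravel()
    f=200/np.tan(np.radians(c['vertical_fov'])/2); return c,R,t,f
def proj(P,C):
    c,R,t,f=C; p=np.atleast_2d(P)@R.T+t; s=p[:,:2]/p[:,2:]; r2=(s**2).sum(1,keepdims=True)
    return s*(1+c['k1']*r2)*f+[c['cx'],c['cy']]
def cloud(C):
    c,R,t,f=C; v,u=np.mgrid[:400,:640]; d=np.stack([(u-c['cx'])/f,(v-c['cy'])/f],-1); s=d.copy()
    for _ in range(8): s=d/(1+c['k1']*(s**2).sum(-1,keepdims=True))
    z=c['z_map'][...,None]; X=np.concatenate([s*z,z],-1); W=(X-t)@R; W[c['z_map']==0]=np.nan; return W
def save(C,n): cv2.imwrite('pics/'+n,C[0]['frame'][...,::-1])
E
python3 - <<'E'
from h import *
s=bot.sense();print({k:np.round(v,3).tolist() for k,v in s.items()})
for n in ['scene','top']:
    C=cam(n);save(C,n+'1.png');print(n,C[3],C[0]['k1'],'campos',-C[1].T@C[2])
    for l in ['stand','collar','set_screw','pointer_tip','shaft_tip','vial_1','pen','washer']:
        print(l,[(np.round(d['location'],3).tolist(),round(d['p'],2),proj(d['location'],C)[0].astype(int).tolist()) for d in bot.search_frame(l,n)])
E
```

```text
{'time_s': 0.0, 'joint_positions': [-1.443, 0.492, 1.559, -0.0, 1.092, -0.106], 'joint_vel': [-0.001, -0.0, 0.001, 0.001, 0.0, -0.0], 'joint_torque': [-0.002, -61.846, -26.159, -0.0, 0.004, -0.0], 'tcp_pos': [0.145, -0.608, 0.248], 'tool_rot': [-3.14, -0.0, 0.234], 'contact_force': [0.565, -0.614, 0.447], 'ft_torque': [0.027, -0.058, 0.043], 'grasp_force': 0.0, 'gripper_width': 1.003}
scene 362.56636062481374 -0.018580970745272873 campos [0.10306678 0.54288037 0.55519355]
stand [([0.532, 0.195, 0.014], 0.76, [253, 278])]
collar [([0.557, -0.016, 0.031], 0.87, [306, 217]), ([0.462, -0.157, 0.017], 0.71, [368, 207]), ([0.534, -0.125, 0.03], 0.55, [338, 200])]
set_screw [([0.54, -0.131, 0.024], 0.72, [338, 200]), ([0.558, -0.013, 0.027], 0.58, [305, 219])]
pointer_tip [([0.532, 0.196, 0.016], 0.72, [253, 277])]
shaft_tip [([0.531, 0.203, 0.011], 0.88, [251, 281])]
vial_1 [([0.386, 0.046, 0.029], 0.67, [352, 259]), ([0.67, -0.086, 0.021], 0.67, [289, 194])]
pen [([0.365, -0.164, 0.009], 0.54, [404, 221])]
washer [([0.538, 0.191, 0.054], 0.53, [250, 261])]
top 383.7620210142534 -0.010852671174385082 campos [ 0.48329371 -0.02484114  1.02834771]
stand [([0.552, 0.18, 0.012], 0.85, [255, 195])]
collar [([0.567, -0.02, 0.034], 0.53, [330, 190]), ([0.543, -0.145, 0.027], 0.52, [378, 200]), ([0.672, -0.09, 0.027], 0.38, [357, 151])]
set_screw [([0.567, -0.023, 0.033], 0.7, [331, 190]), ([0.541, -0.144, 0.028], 0.68, [377, 201]), ([0.554, 0.177, 0.015], 0.59, [256, 194]), ([0.465, -0.17, 0.022], 0.43, [387, 231])]
pointer_tip [([0.547, 0.179, 0.015], 0.65, [255, 196])]
shaft_tip [([0.558, 0.178, 0.015], 0.96, [256, 193])]
vial_1 [([0.672, -0.09, 0.025], 0.63, [357, 151]), ([0.396, 0.04, 0.031], 0.55, [305, 255])]
pen [([0.348, -0.181, 0.008], 0.47, [390, 275])]
washer [([0.54, 0.178, 0.055], 0.6, [252, 198])]
```

View pics/scene1.png

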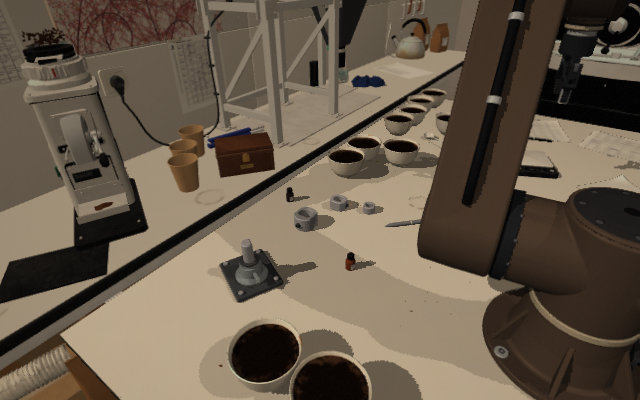

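View pics/top1.png

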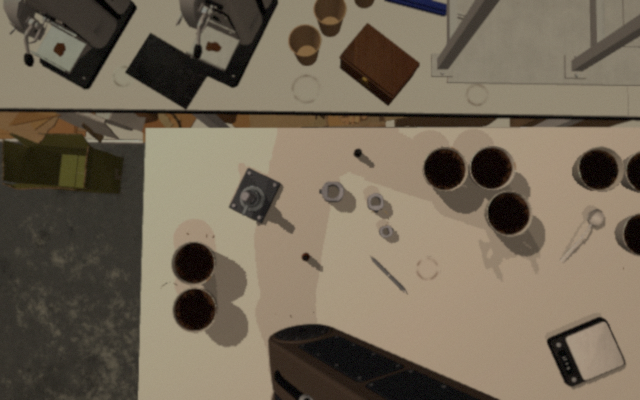

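The overview shows the stand at scene (250,275) / top (255,195). The collar candidates are at top (332,190) large, (376,201) middle and (387,231) small. The vials are at top (357,153) and (306,256), and the pen at (390,275).

Run:
```python
from h import *
C=cam('top');W=cloud(C);S=cam('scene');WS=cloud(S)
for nm,K,V in (('top',C,W),('scene',S,WS)):
  for i,(x,y) in enumerate([(.567,-.02),(.543,-.142),(.465,-.17)]):
    m=(np.hypot(V[...,0]-x,V[...,1]-y)<.045)&(V[...,2]>.012); P=V[m]
    zt=np.percentile(P[:,2],95); T=P[P[:,2]>zt-.006]
    print(nm,i,len(P),'ztop',zt.round(4),'topmean',T.mean(0).round(4),'ext',np.ptp(T,0).round(3))
  m=(np.hypot(V[...,0]-.54,V[...,1]-.18)<.09)
  for lo,hi in((.008,.018),(.025,.037),(.04,.06),(.09,.11)):
    P=V[m&(V[...,2]>lo)&(V[...,2]<hi)]
    print(nm,lo,len(P),P.mean(0).round(4) if len(P) else '',cv2.minAreaRect((P[:,:2]*1000).astype(np.float32)) if len(P)>3 else '')
a=C[0]['frame'][...,::-1][165:225,225:295]; b=C[0]['frame'][...,::-1][170:245,320:400]
c=S[0]['frame'][...,::-1][230:305,210:295]; d=S[0]['frame'][...,::-1][185:240,285:385]
r=lambda i:cv2.resize(i,(400,300),interpolation=cv2.INTER_CUBIC)
cv2.imwrite('pics/crop.png',np.vstack([np.hstack([r(a),r(b)]),np.hstack([r(c),r(d)])]))
```

```text
top 0 286 ztop 0.0395 topmean [ 0.5646 -0.0242  0.0365] ext [0.05  0.057 0.008]
top 1 180 ztop 0.0312 topmean [ 0.5401 -0.1373  0.0283] ext [0.044 0.039 0.007]
top 2 96 ztop 0.024 topmean [ 0.4642 -0.1664  0.0212] ext [0.031 0.034 0.007]
top 0.008 1136 [0.5568 0.1801 0.0127] ((552.9544067382812, 183.87918090820312), (100.28678894042969, 119.38846588134766), 65.79925537109375)
top 0.025 47 [0.528  0.1843 0.0323] ((529.899658203125, 184.58621215820312), (32.018306732177734, 70.35420989990234), 72.29088592529297)
top 0.04 143 [0.5412 0.1807 0.0522] ((542.4984741210938, 185.9881591796875), (40.9323616027832, 39.836978912353516), 5.062360763549805)
top 0.09 71 [0.5438 0.1878 0.0994] ((544.7225952148438, 188.97793579101562), (18.863399505615234, 22.41466522216797), 57.237125396728516)
scene 0 414 ztop 0.036 topmean [ 0.566  -0.0223  0.0341] ext [0.051 0.059 0.007]
scene 1 193 ztop 0.0281 topmean [ 0.5425 -0.136   0.026 ] ext [0.044 0.044 0.007]
scene 2 86 ztop 0.0201 topmean [ 0.4662 -0.1655  0.018 ] ext [0.031 0.033 0.007]
scene 0.008 1202 [0.5451 0.1946 0.0114] ((555.2039184570312, 184.24636840820312), (99.0251693725586, 120.86956024169922), 65.99839782714844)
scene 0.025 147 [0.5277 0.2    0.0323] ((528.6909790039062, 202.52037048339844), (47.04633712768555, 48.189083099365234), 49.2289924621582)
scene 0.04 267 [0.539  0.1933 0.0497] ((542.72412109375, 189.67330932617188), (43.91527557373047, 39.157596588134766), 57.72597885131836)
scene 0.09 96 [0.5436 0.191  0.097 ] ((546.4011840820312, 190.05613708496094), (19.110076904296875, 22.382543563842773), 64.91063690185547)
```

View pics/crop.png

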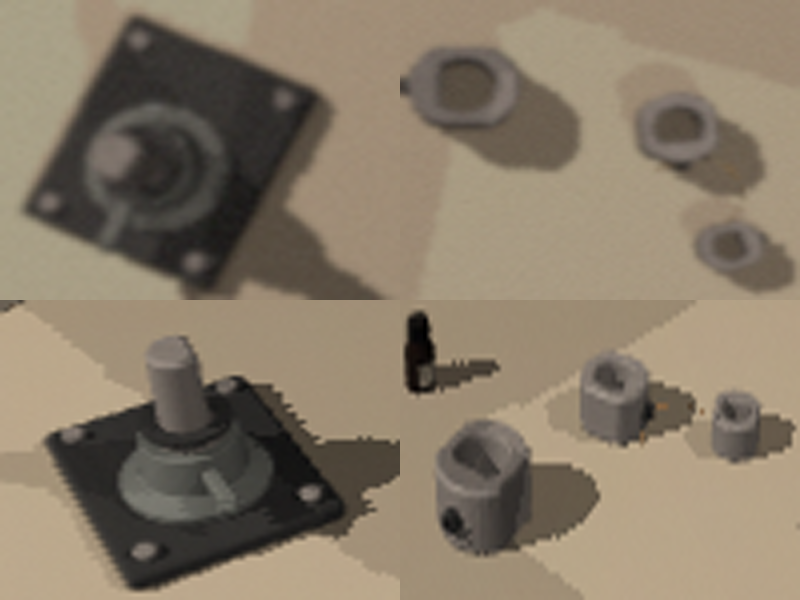

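Measured: stand axis about (0.545, 0.190), pointer direction about 155.8°. The middle collar is at about (0.541, -0.137) with its top about 29 mm high, which fits its 28 mm. I'll move above the collar for a wrist view.

Emit:
send_rows(motion=[[[41,-30.5,0],0,85],[[41,-30.5,0],0,85],[[41,-30.5,0],0,85],[[41,-30.5,0],0,85],[[41,-30.5,0],0,85],[[41,-30.5,0],0,85],[[41,-30.5,0],0,85],[[41,-30.5,0],0,85]])

```text
time_s: 2.0
tcp_pos: [0.4083, -0.2933, 0.2485]
tool_rot: [3.141, -0.0, 0.234]
contact_force: [0.8, -0.7, 0.4]
gripper_width: 0.994
grasp_force: 0.0
```

Emit:
send_rows(motion=[[[41,-30.5,0],0,85],[[41,-30.5,0],0,85],[[41,-30.5,0],0,85],[[41,-30.5,0],0,85],[[0,0,0],0,85],[[0,0,0],0,85]])

```text
time_s: 2.75
tcp_pos: [0.5384, -0.138, 0.2482]
tool_rot: [3.142, 0.0, 0.234]
contact_force: [-0.1, -0.1, 0.4]
gripper_width: 0.996
grasp_force: 0.0
```

```bash
cat > m.py <<'E'
from h import *
import sys
def dset(C,W,z0,z1,x,y,r):
    return W[(np.hypot(W[...,0]-x,W[...,1]-y)<r)&(W[...,2]>z0)&(W[...,2]<z1)]
E
python3 - <<'E'
from m import *
s=bot.sense();print(s['tcp_pos'],s['tool_rot'],s['time_s'])
C=cam('wrist');save(C,'w1.png');W=cloud(C);print(-C[1].T@C[2])
for l in('collar','set_screw'):
  print(l,[(np.round(d['location'],4).tolist(),round(d['p'],2),proj(d['location'],C)[0].astype(int).tolist()) for d in bot.search_frame(l,'wrist')])
P=dset(C,W,.022,.034,.541,-.137,.035)
print(len(P),P.mean(0).round(4),cv2.minEnclosingCircle((P[:,:2]*1000).astype(np.float32)),cv2.minAreaRect((P[:,:2]*1000).astype(np.float32)))
E
```

```text
[ 0.53841581 -0.13800377  0.24819291] [3.14150980e+00 3.57046897e-04 2.34433094e-01] 2.75
[ 0.60473161 -0.12276956  0.3734773 ]
collar [([0.4743, -0.1673, 0.0218], 0.93, [330, 225]), ([0.5436, -0.1395, 0.0273], 0.88, [322, 171]), ([0.5633, -0.0213, 0.039], 0.79, [227, 133])]
set_screw [([0.5688, -0.0224, 0.0348], 0.98, [229, 128]), ([0.5399, -0.1388, 0.0257], 0.84, [321, 173]), ([0.4711, -0.1654, 0.021], 0.56, [328, 227])]
694 [ 0.543  -0.1393  0.0273] ((542.65234375, -139.4303741455078), 23.001632690429688) ((542.9478759765625, -139.50489807128906), (44.97079849243164, 39.929622650146484), 7.6420392990112305)
```

View pics/w1.png

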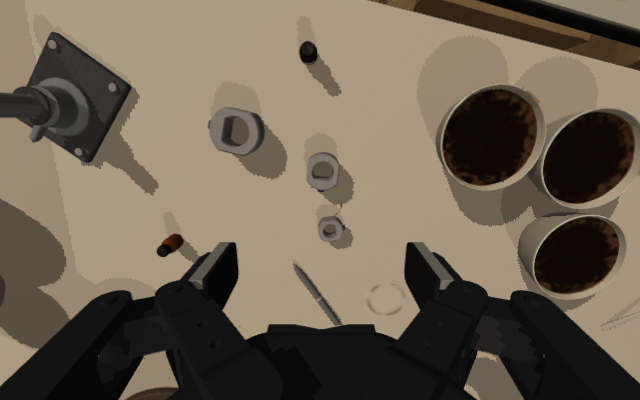

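The wrist view shows the middle collar at (322,171) with its D-bore and its screw on the near side. The depth fit gives centre (0.5427, -0.1395), an envelope of 45×40 mm, and x axis at 7.6°. Next is the stand.

Emit:
send_rows(motion=[[[10.3,-39.7,0],0,85],[[10.3,-39.7,0],0,85],[[10.3,-39.7,0],0,85],[[10.3,-39.7,0],0,85],[[10.3,-39.7,0],0,85],[[10.3,-39.7,0],0,85],[[10.3,-39.7,0],0,85],[[10.3,-39.7,0],0,85]])

```text
time_s: 3.9
tcp_pos: [0.5453, 0.1903, 0.2485]
tool_rot: [3.141, -0.0, 0.232]
contact_force: [0.4, 0.0, -0.4]
gripper_width: 0.999
grasp_force: 0.0
```

Emit:
send_rows(motion=[[[0,0,0],-0.18,60],[[0,0,0],-0.18,60],[[0,0,0],-0.18,60],[[0,0,0],-0.18,60],[[0,0,0],-0.18,60],[[0,0,0],0,60],[[0,0,0],0,60]])

```text
time_s: 4.78
tcp_pos: [0.5453, 0.1895, 0.2483]
tool_rot: [3.141, 0.0, 1.129]
contact_force: [0.3, -0.5, -0.6]
gripper_width: 0.701
grasp_force: 0.0
```

Run:
```python
from m import *
s=bot.sense();print(s['tcp_pos'],s['tool_rot'],s['time_s'],s['gripper_width'])
C=cam('wrist');W=cloud(C);save(C,'w2.png')
r=lambda P:cv2.minAreaRect((P[:,:2]*1000).astype(np.float32))
T=dset(C,W,.096,.106,.545,.19,.03);print('tip',len(T),T.mean(0).round(4),cv2.minEnclosingCircle((T[:,:2]*1000).astype(np.float32)))
B=dset(C,W,.008,.016,.553,.185,.1);print('base',len(B),r(B))
H=dset(C,W,.040,.060,.545,.19,.03);print('washer',len(H),H[:,2].mean(),cv2.minEnclosingCircle((H[:,:2]*1000).astype(np.float32)))
N=dset(C,W,.026,.040,.545,.19,.06);N=N[np.hypot(N[:,0]-.545,N[:,1]-.19)>.036];print('nose',len(N),N.mean(0),r(N) if len(N)>4 else '')
```

```text
[0.54530956 0.18954856 0.24831551] [3.14149005e+00 5.41596751e-05 1.12898800e+00] 4.775 0.7008635104525146
tip 382 [0.5456 0.1878 0.0992] ((544.802978515625, 186.2512664794922), 11.987866401672363)
base 4528 ((553.7725830078125, 182.259521484375), (99.67403411865234, 119.77207946777344), 66.04788208007812)
washer 590 0.05230206865389485 ((544.7927856445312, 186.70797729492188), 22.122352600097656)
nose 59 [0.50590804 0.20412764 0.03540167] ((504.9859313964844, 204.31649780273438), (7.341012954711914, 12.542845726013184), 70.82039642333984)
```

View pics/w2.png

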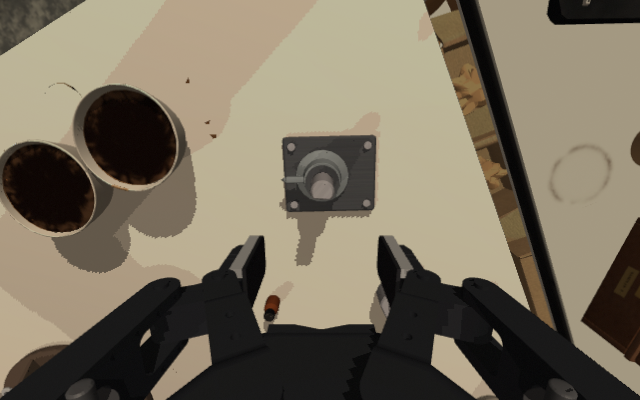

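The wrist view shows the stand at about (328,172) with the nose pointing left. The fit gives axis (0.545, 0.187) and pointer at 155.9° (2.721 rad). Next I turn to pointer +1.2 rad and lower to pinch.

Emit:
send_rows(motion=[[[0,0,0],-0.175,60],[[0,0,0],-0.175,60],[[0,0,0],-0.175,60],[[0,0,0],-0.175,60],[[0,0,0],-0.175,60],[[0,0,0],-0.175,60],[[0,0,0],-0.175,60],[[-1.8,-1.8,0],0,60]])

```text
time_s: 5.82
tcp_pos: [0.5452, 0.1874, 0.2483]
tool_rot: [-3.142, 0.0, 2.356]
contact_force: [-0.9, 0.3, 0.0]
gripper_width: 0.704
grasp_force: 0.0
```

Emit:
send_rows(motion=[[[0,0,40],0,60],[[0,0,40],0,60],[[0,0,40],0,60],[[0,0,30],0,60],[[0,0,16],0,60],[[0,0,0],0,60],[[0,0,0],0,60]])

```text
time_s: 6.7
tcp_pos: [0.5458, 0.1876, 0.0833]
tool_rot: [3.14, 0.001, 2.358]
contact_force: [-0.5, 0.2, 0.3]
gripper_width: 0.701
grasp_force: 0.0
```

Emit:
send_rows(motion=[[[0,0,0],0,0],[[0,0,0],0,0],[[0,0,0],0,0],[[0,0,0],0,0],[[0,0,0],0,0],[[0,0,0],0,0],[[0,0,0],0,0],[[0,0,0],0,0]], force=20)

```text
time_s: 7.7
tcp_pos: [0.5455, 0.1876, 0.083]
tool_rot: [3.141, 0.001, 2.359]
contact_force: [-0.6, 0.7, 6.2]
gripper_width: 0.25
grasp_force: 20.1
```

Emit:
send_rows(motion=[[[0,0,0],0,0],[[0,0,0],0,0]])

```text
time_s: 7.95
tcp_pos: [0.5455, 0.1876, 0.083]
tool_rot: [3.141, 0.001, 2.359]
contact_force: [-0.9, 0.6, 6.6]
gripper_width: 0.246
grasp_force: 20.1
```

The width is about 21 mm, so the flat is nearly square to the pads already. A firm squeeze should square it up.

Emit:
send_rows(motion=[[[0,0,0],0,0],[[0,0,0],0,0],[[0,0,0],0,0],[[0,0,0],0,0]], force=80)

```text
time_s: 8.45
tcp_pos: [0.5456, 0.1877, 0.0832]
tool_rot: [3.14, 0.001, 2.359]
contact_force: [-0.8, 1.0, 8.3]
gripper_width: 0.234
grasp_force: 77.8
```

Run:
```python
from h import *
for i in range(5):
  s=bot.sense();print(s['tool_rot'][2],s['gripper_width']*85.4,s['grasp_force'],s['ft_torque'].round(3) if hasattr(s['ft_torque'],'round') else s['ft_torque'],np.round(s['contact_force'],1))
  bot.camera('wrist')
```

```text
2.3590040852547323 19.965541843548934 77.84731677384116 [0.057 0.251 0.101] [-0.8  1.   8.3]
2.358982769674656 19.592144585379252 77.84735141205601 [0.075 0.294 0.074] [-1.5  1.   8.5]
2.35892939220338 19.734152511754818 77.84705683356151 [0.045 0.274 0.087] [-1.5  0.7  9. ]
2.358933203467443 19.653962147982828 77.8469816443976 [0.071 0.225 0.117] [-1.2  0.9  9.5]
2.3589807585577787 19.62501679793343 77.84743384108879 [0.044 0.198 0.1  ] [-1.1  0.4  8.7]
```

Emit:
send_rows(motion=[[[0,0,0],0.1,0],[[0,0,0],0.1,0],[[0,0,0],0.1,0],[[0,0,0],0.1,0],[[0,0,0],0.1,0],[[0,0,0],0,0]])

```text
time_s: 9.45
tcp_pos: [0.5461, 0.1874, 0.0832]
tool_rot: [3.139, 0.001, 1.857]
contact_force: [1.6, -2.4, 7.0]
gripper_width: 0.231
grasp_force: 77.8
```

Emit:
send_rows(motion=[[[0,0,0],0.1,0],[[0,0,0],0.1,0],[[0,0,0],0.1,0],[[0,0,0],0.1,0],[[0,0,0],0.1,0],[[0,0,0],0.1,0],[[0,0,0],0.109,0],[[0,0,0],0,0]])

```text
time_s: 10.45
tcp_pos: [0.5463, 0.1866, 0.0832]
tool_rot: [3.139, -0.0, 1.148]
contact_force: [3.6, -8.8, 6.8]
gripper_width: 0.233
grasp_force: 78.4
```

Run:
```python
from h import *
for i in range(4):
  s=bot.sense();print(s['tcp_pos'],s['tool_rot'][2],s['gripper_width']*85.4,s['grasp_force'],np.round(s['ft_torque'],3),np.round(s['contact_force'],1))
  bot.camera('wrist')
```

```text
[0.54632804 0.1866471  0.08318785] 1.148094715729509 19.89901565089455 78.43915263788858 [-1.319 -0.372 -0.178] [ 3.6 -8.8  6.8]
[0.5463245  0.18665919 0.08319381] 1.1490803561360825 19.526514720918346 78.42967435699393 [-1.364 -0.411 -0.152] [ 2.  -9.1  7.9]
[0.54632809 0.18663966 0.0831837 ] 1.1492635738476515 19.74794447279644 78.4232700941493 [-1.341 -0.283 -0.08 ] [ 3.2 -8.   7.7]
[0.54631097 0.18662519 0.08316813] 1.1493859636760708 19.644674160319596 78.42084516003979 [-1.372 -0.339 -0.136] [ 3.2 -8.   7.6]
```

The shaft has turned with the pads to 2.720 rad, which is the pointer direction, and the width is still 20 mm. I'll release and lift.

Emit:
send_rows(motion=[[[0,0,0],0,60],[[0,0,0],0,60],[[0,0,0],0,60],[[0,0,0],0,60],[[0,0,0],0,60]])

```text
time_s: 11.28
tcp_pos: [0.5452, 0.1876, 0.0822]
tool_rot: [-3.142, 0.0, 1.15]
contact_force: [0.7, -0.4, -0.4]
gripper_width: 0.701
grasp_force: 0.0
```

Emit:
send_rows(motion=[[[0,0,0],0,0],[[0,0,0],0,0],[[0,0,0],0,0],[[0,0,0],0,0],[[0,0,0],0,0],[[0,0,0],0,0],[[0,0,0],0,0],[[0,0,0],0,0]], force=30)

```text
time_s: 12.28
tcp_pos: [0.5464, 0.1871, 0.0825]
tool_rot: [3.139, -0.001, 1.15]
contact_force: [4.4, -4.6, -0.3]
gripper_width: 0.247
grasp_force: 30.3
```

Emit:
send_rows(motion=[[[0,0,0],0,60],[[0,0,0],0,60],[[0,0,0],0,60],[[0,0,0],0,60],[[0,0,0],0,60],[[0,0,-40],0,60],[[0,0,-60],0,60],[[0,0,-60],0,60]])

```text
time_s: 13.28
tcp_pos: [0.5449, 0.1875, 0.2439]
tool_rot: [-3.141, 0.0, 1.15]
contact_force: [0.6, 1.1, 0.2]
gripper_width: 0.704
grasp_force: 0.0
```

Run:
```python
from m import *
s=bot.sense();print(s['tcp_pos'],s['tool_rot'],s['time_s'])
C=cam('wrist');W=cloud(C)
T=dset(C,W,.098,.106,.545,.187,.03);print('tip',len(T),T.mean(0).round(4),cv2.minEnclosingCircle((T[:,:2]*1000).astype(np.float32)))
```

```text
[0.54492931 0.18747637 0.24392532] [-3.14111006e+00  4.43086953e-04  1.14979012e+00] 13.275
tip 333 [0.5461 0.1863 0.0996] ((545.461669921875, 186.559814453125), 11.42984676361084)
```

Emit:
send_rows(motion=[[[0,0,0],0.17,70],[[0,0,0],0.17,70],[[0,0,0],0.17,70],[[0,0,0],0.17,70],[[0,0,0],0.17,70],[[0,0,0],0.167,70]])

```text
time_s: 14.08
tcp_pos: [0.5451, 0.1875, 0.242]
tool_rot: [3.141, 0.0, 0.127]
contact_force: [0.2, 0.4, -0.5]
gripper_width: 0.819
grasp_force: 0.0
```

Emit:
send_rows(motion=[[[-5.5,40.6,0],0,70],[[-5.5,40.6,0],0,70],[[-5.5,40.6,0],0,70],[[-5.5,40.6,0],0,70],[[-5.5,40.6,0],0,70],[[-5.5,40.6,0],0,70],[[-5.5,40.6,0],0,70],[[-5.5,40.6,0],0,70]])

```text
time_s: 15.08
tcp_pos: [0.5444, -0.1415, 0.2421]
tool_rot: [3.142, 0.0, 0.133]
contact_force: [1.1, 0.0, 0.1]
gripper_width: 0.817
grasp_force: 0.0
```

Emit:
send_rows(motion=[[[0,0,40],0,70],[[0,0,40],0,70],[[0,0,20],0,70],[[0,0,0],0,70]])

```text
time_s: 15.58
tcp_pos: [0.544, -0.1401, 0.141]
tool_rot: [-3.14, 0.002, 0.133]
contact_force: [0.6, 0.4, 0.9]
gripper_width: 0.817
grasp_force: 0.0
```

Run:
```python
from m import *
s=bot.sense();print(s['tcp_pos'],s['tool_rot'],s['time_s'])
C=cam('wrist');W=cloud(C);save(C,'w3.png')
for z0 in(.025,.022):
  P=dset(C,W,z0,.032,.542,-.139,.035)
  print(len(P),P.mean(0).round(4),cv2.minEnclosingCircle((P[:,:2]*1000).astype(np.float32)),cv2.minAreaRect((P[:,:2]*1000).astype(np.float32)))
```

```text
[ 0.54404337 -0.14007464  0.14096537] [-3.14030006e+00  2.48941102e-03  1.32704787e-01] 15.575
1309 [ 0.5434 -0.1394  0.0274] ((542.6912231445312, -139.4458770751953), 23.14773178100586) ((543.3004150390625, -139.54908752441406), (45.0818977355957, 39.97357940673828), 6.356827259063721)
1373 [ 0.5435 -0.1394  0.0273] ((542.7423706054688, -139.37814331054688), 23.225793838500977) ((543.3004150390625, -139.54908752441406), (45.0818977355957, 39.97357940673828), 6.356827259063721)
```

View pics/w3.png

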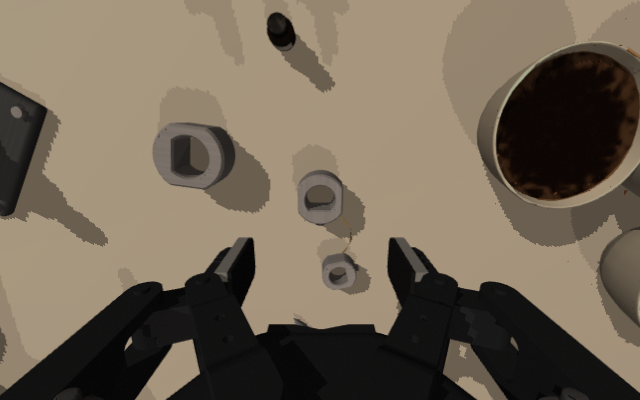

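The wrist view shows the middle collar at (320,197), centred between the fingers with its D-flat on the near side. I'll descend and grip.

Emit:
send_rows(motion=[[[0,0,40],0,70],[[0,0,40],0,70],[[0,0,25],0,70],[[0,0,12],0,70],[[0,0,0],0,70]])

```text
time_s: 16.25
tcp_pos: [0.5449, -0.1403, 0.0257]
tool_rot: [3.141, -0.0, 0.133]
contact_force: [-0.3, 0.2, -0.2]
gripper_width: 0.822
grasp_force: 0.0
```

Emit:
send_rows(motion=[[[0,0,0],0,20],[[0,0,0],0,20],[[0,0,0],0,20],[[0,0,0],0,20],[[0,0,0],0,20],[[0,0,0],0,20]], force=40)

```text
time_s: 17.0
tcp_pos: [0.5451, -0.1404, 0.0266]
tool_rot: [3.141, -0.002, 0.133]
contact_force: [-1.3, 0.7, 7.1]
gripper_width: 0.456
grasp_force: 40.2
```

Emit:
send_rows(motion=[[[0,0,-20],0,20],[[0,0,-50],0,20],[[0,0,-50],0,20],[[0,0,0],0,20]])

```text
time_s: 17.5
tcp_pos: [0.5458, -0.1407, 0.1492]
tool_rot: [3.138, -0.006, 0.133]
contact_force: [0.4, -0.2, -2.9]
gripper_width: 0.455
grasp_force: 42.1
```

Run:
```python
from m import *
s=bot.sense();print(s['tcp_pos'],s['tool_rot'],s['time_s'],s['gripper_width']*85.4,s['grasp_force'])
R=cv2.Rodrigues(np.zeros(3))[0]
for n in('top','wrist'):
  C=cam(n);W=cloud(C);save(C,n+'_g.png');x,y,z=s['tcp_pos']
  P=dset(C,W,z-.03,z+.015,x,y,.035)
  h,e=np.histogram(P[:,2],12);print(n,len(P),h,e.round(4)[[0,-1]])
```

```text
[ 0.54584151 -0.14066759  0.14916661] [ 3.13814286 -0.006121    0.13289328] 17.5 38.86433463785792 42.10536344675347
top 0 [0 0 0 0 0 0 0 0 0 0 0 0] [0. 1.]
wrist 7719 [ 178  270  310  325  442  519  678 3849  271  296  301  280] [0.1214 0.1642]
```

View pics/wrist_g.png

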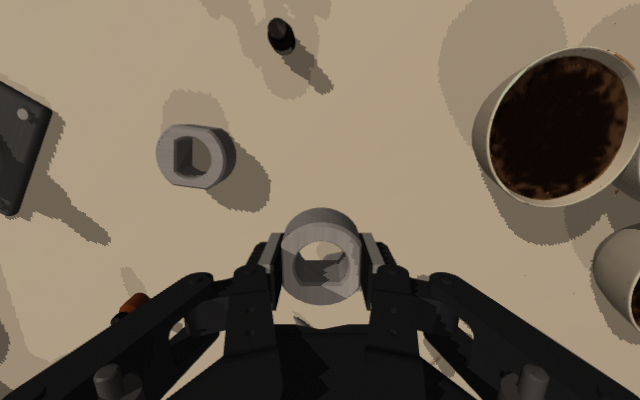

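The collar is held between the pads at (320,255), level. Next I measure where it sits in the grip.

Run:
```python
from m import *
s=bot.sense();C=cam('wrist');W=cloud(C);x,y,z=s['tcp_pos'];yaw=s['tool_rot'][2]
c_,s_=np.cos(yaw),np.sin(yaw)
D=W-[x,y,z]; T=np.stack([c_*D[...,0]+s_*D[...,1],s_*D[...,0]-c_*D[...,1],D[...,2]],-1)*1000
m=(np.abs(T[...,2]+1)<4)&(np.abs(T[...,1])<24)&(np.abs(T[...,0])<40)
P=T[m]; print(len(P),np.median(P[:,2]))
A=np.c_[P[:,:2],np.ones(len(P))];print('plane',np.linalg.lstsq(A,P[:,2],rcond=None)[0])
m=(np.abs(T[...,2]-np.median(P[:,2]))<1.5)&(np.abs(T[...,1])<17)&(np.abs(T[...,0])<40);Q=T[m]
print(Q.min(0),Q.max(0))
F=[]; B=[]
for v in np.arange(-14,15,2):
    q=Q[np.abs(Q[:,1]-v)<1]; F.append((q[:,0].max(),v)); B.append((q[:,0].min(),v))
for E in(F,B,F+B):
    E=np.array(E); print(np.round(E[:,0],1)) if len(E)<20 else None
from scipy.optimize import least_squares
E=np.array(F+B); r=least_squares(lambda p:np.hypot(E[:,0]-p[0],E[:,1]-p[1])-23,[0,0],loss='soft_l1');print(r.x,r.fun.round(1))
```

```text
4448 0.8357256834690407
plane [-0.0142315   0.00187402  0.42769945]
[-23.66717252 -16.97713372  -0.6624362 ] [20.97657708 16.99322139  2.32434039]
[15.5 17.5 18.9 19.4 20.  20.3 20.9 20.8 21.  20.5 20.3 19.7 19.5 17.9
 16.7]
[-19.9 -20.7 -21.  -22.3 -23.3 -23.7 -23.6 -23.3 -23.4 -23.4 -23.1 -22.4
 -21.7 -20.3 -20.1]
[-1.44847392  0.3747648 ] [-0.8 -0.4 -0.2 -0.5 -0.6 -0.8 -0.5 -0.7 -0.5 -0.8 -0.5 -0.5  0.1 -0.4
 -0.3  0.4 -0.2 -0.8 -0.5 -0.3 -0.4 -0.7 -1.1 -1.  -0.8 -0.6 -0.7 -0.6
 -0.8  0.1]
```

Emit:
send_rows(motion=[[[0,0,-15],0.139,20],[[0,0,0],0.139,20],[[0,0,0],0.138,20],[[0,0,0],0.138,20],[[0,0,0],0,20]], force=60)

```text
time_s: 18.27
tcp_pos: [0.5441, -0.1401, 0.1588]
tool_rot: [3.141, 0.003, -0.42]
contact_force: [-0.4, 0.0, -2.5]
gripper_width: 0.451
grasp_force: 67.8
```

Emit:
send_rows(motion=[[[-16.5,-37.4,0],0,20],[[-16.5,-37.4,0],0,20],[[-16.5,-37.4,0],0,20],[[-16.5,-37.4,0],0,20],[[-16.5,-37.4,0],0,20],[[-16.5,-37.4,0],0,20],[[-16.5,-37.4,0],0,20],[[-16.5,-37.4,0],0,20]])

```text
time_s: 19.27
tcp_pos: [0.5461, 0.1881, 0.1593]
tool_rot: [3.141, 0.001, -0.417]
contact_force: [1.3, 0.3, -3.1]
gripper_width: 0.455
grasp_force: 67.7
```

Emit:
send_rows(motion=[[[0,0,10],0,20],[[0,0,0],0,20],[[0,0,0],0,20],[[0,0,0],0,20]])

```text
time_s: 19.77
tcp_pos: [0.5467, 0.186, 0.1504]
tool_rot: [3.142, -0.0, -0.422]
contact_force: [-0.7, -0.2, -2.1]
gripper_width: 0.452
grasp_force: 67.7
```

Run:
```python
from h import *
for i in range(3):
  s=bot.sense();print(s['tcp_pos'],s['tool_rot'],s['time_s'],s['gripper_width']*85.4,np.round(s['contact_force'],1),s['joint_positions'][5])
  bot.camera('wrist')
x,y,z=s['tcp_pos'];yaw=s['tool_rot'][2];d=np.array([.5472-x,.1863-y])*1000
print('tool shift',np.cos(yaw)*d[0]+np.sin(yaw)*d[1],np.sin(yaw)*d[0]-np.cos(yaw)*d[1],'turn',yaw+.421)
```

```text
[0.54668582 0.18595426 0.1504096 ] [ 3.14154334e+00 -1.49665160e-04 -4.21936439e-01] 19.775 38.616277321932806 [-0.7 -0.2 -2.1] 2.206404650184935
[0.54668916 0.18610337 0.15046669] [-3.14152663e+00 -2.76502498e-04 -4.21828703e-01] 19.825 38.787671037078695 [-0.4  0.4 -2.2] 2.2065261316297065
[0.54667729 0.18622018 0.15048989] [-3.14148827e+00 -3.55497652e-04 -4.21761733e-01] 19.875 38.42448687563775 [ 0.2 -0.7 -3.4] 2.206684123400957
tool shift 0.4442308319335688 -0.2868062519869912 turn -0.0007617330683913903
```

Emit:
send_rows(motion=[[[0.4,-0.3,10],0,20],[[0,0,8],0,20],[[0,0,3],0,20],[[0,0,2],0,20],[[0,0,2],0,20],[[0,0,2],0,20],[[0,0,0],0,20]])

```text
time_s: 20.8
tcp_pos: [0.547, 0.1869, 0.1232]
tool_rot: [3.142, -0.0, -0.421]
contact_force: [0.3, -0.4, -2.3]
gripper_width: 0.454
grasp_force: 67.7
```

Emit:
send_rows(motion=[[[0,0,2],0,20],[[0,0,2],0,20],[[0,0,2],0,20],[[0,0,0],0,20]])

```text
time_s: 21.3
tcp_pos: [0.5469, 0.1869, 0.1171]
tool_rot: [3.141, 0.0, -0.421]
contact_force: [-0.4, 0.4, -2.4]
gripper_width: 0.45
grasp_force: 67.7
```

It's sliding on freely, so I'll continue down. The washer should meet the collar at a TCP height of about 0.0826.

Emit:
send_rows(motion=[[[0,0,5],0,20],[[0,0,5],0,20],[[0,0,5],0,20],[[0,0,5],0,20],[[0,0,5],0,20],[[0,0,5],0,20],[[0,0,0],0,20]])

```text
time_s: 22.18
tcp_pos: [0.5468, 0.1868, 0.0868]
tool_rot: [3.141, 0.001, -0.421]
contact_force: [-1.7, 0.5, -3.6]
gripper_width: 0.451
grasp_force: 67.7
```

Emit:
send_rows(motion=[[[0,0,2],0,20],[[0,0,2],0,20],[[0,0,2],0,20],[[0,0,2],0,20],[[0,0,0],0,20],[[0,0,0],0,20]])

```text
time_s: 22.92
tcp_pos: [0.5469, 0.1869, 0.0794]
tool_rot: [3.142, -0.0, -0.421]
contact_force: [-3.7, 1.5, 3.4]
gripper_width: 0.45
grasp_force: 68.5
```

Emit:
send_rows(motion=[[[0,0,2],0,20],[[0,0,2],0,20],[[0,0,0],0,20],[[0,0,0],0,20]], force=80)

```text
time_s: 23.42
tcp_pos: [0.547, 0.1869, 0.0758]
tool_rot: [-3.141, -0.0, -0.421]
contact_force: [-5.7, 1.8, 9.7]
gripper_width: 0.449
grasp_force: 83.6
```

Emit:
send_rows(motion=[[[0,0,1],0,20],[[0,0,1],0,20],[[0,0,0],0,20],[[0,0,0],0,20]])

```text
time_s: 23.92
tcp_pos: [0.5471, 0.1869, 0.0756]
tool_rot: [-3.141, -0.001, -0.421]
contact_force: [-12.3, -0.8, 31.2]
gripper_width: 0.449
grasp_force: 86.2
```

It hit the hard stop at exactly the predicted height. I'll ease the push a little and check by camera.

Emit:
send_rows(motion=[[[0,0,-0.6],0,20],[[0,0,0],0,20],[[0,0,0],0,20],[[0,0,0],0,20]])

```text
time_s: 24.42
tcp_pos: [0.547, 0.187, 0.0756]
tool_rot: [-3.141, -0.001, -0.421]
contact_force: [-10.3, 0.6, 24.7]
gripper_width: 0.45
grasp_force: 85.2
```

Run:
```python
from m import *
s=bot.sense();print(s['tcp_pos'],s['tool_rot'],s['time_s'],s['contact_force'],s['grasp_force'])
C=cam('scene')
W=cloud(C);P=dset(C,W,.04,.085,.546,.187,.03);h,e=np.histogram(P[:,2],bins=np.arange(.04,.0851,.003));print(h)
for l in('set_screw',):
  print([(np.round(d['location'],4),d['p']) for d in bot.search_frame(l,'scene')])
a=C[0]['frame'][...,::-1][210:310,190:320];cv2.imwrite('pics/fin.png',cv2.resize(a,(780,600),interpolation=cv2.INTER_CUBIC))
```

```text
[0.54703804 0.18696587 0.07564048] [-3.14101254e+00 -1.01168004e-03 -4.20997763e-01] 24.425 [-10.26758568   0.58029029  24.65913053] 85.15733884647489
[ 23  40   6  16  23  18  22  27  38  41  36 104  78  31  29]
[(array([ 0.5581, -0.0148,  0.0281]), 0.9), (array([0.5294, 0.1974, 0.0735]), 0.66)]
```

View pics/fin.png

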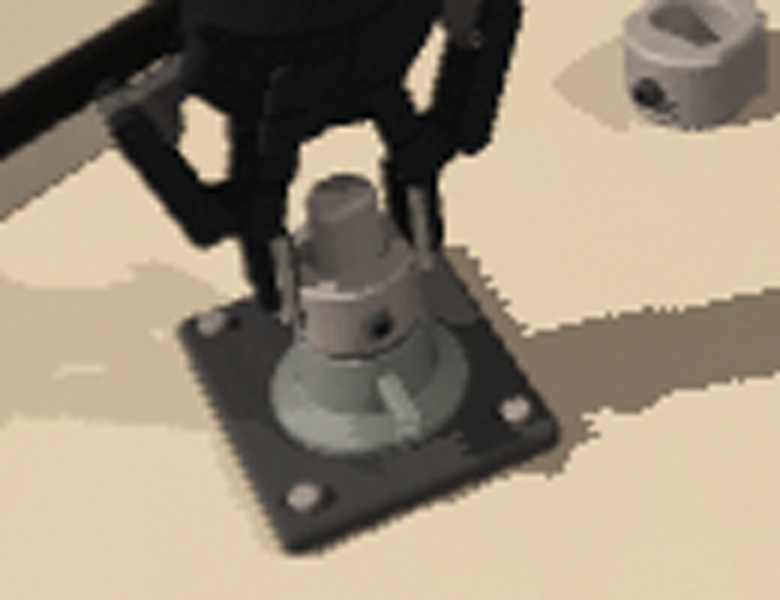

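The picture shows the collar seated on the housing with the shaft through it and the fingers holding it. The set screw at (378,323) sits above the pointer at (400,400). I'll hand it in.

```bash
python3 -c "
from workcell import bot
print(bot.close_job())"
```

```text
the job is handed in; nothing more can be done
None
```

The shaft's flat is turned to the pointer, and the collar is pressed fully down with its set screw above the pointer and still held; I handed the job in at about 24.5 s, and no verdict came back.

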